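Dock the adhesive cartridge module on its sloping rail

ROBOT

A 6-joint arm with a two-finger parallel gripper is mounted at the origin on the work surface. World frame = base frame: x ahead of the robot, y to its left, z up, the work surface at z = 0. Lengths are in mm, angles in rad, forces in N, time in s.
With the tool pointing down it reaches from about 300 to 750 mm from the base axis. Payload 8.5 kg.
Tool frame: the origin (TCP) lies on the centre line of the jaws, within the pads' length; the fingertips stand finger_overhang ahead of it and the grasp point (between the pads) lies 8 mm behind it (finger_overhang is the distance from the TCP to the fingertips, in mm); z points along the fingers, y is the line along which they close (so a half turn about z gives the same grasp; the last joint's range is limited). The gripper opens to 85 mm and grips with 20 to 120 N. Pads are 22 mm wide; open, the fingers measure 114 mm over their backs; the gripper's body (76 mm by 85 mm) begins 54 mm behind the grasp point. The pads swing forward as they close: fully open they stand 13 mm farther back than shut.
Start: joints at [0.907, 0.381, 1.297, -0, 1.464, -0.215], TCP at [238.626, 495.518, 242.322] pointing down, gripper open.
Joint ranges: [-3.11, 3.11], [-0.89, 2.33], [0.22, 2.48], [-1.42, 4.56], [0.17, 2.85], [-2.88, 2.88]. Speed limits (rad/s): [2.39, 2.39, 3.14, 3.14, 3.14, 3.14].

INTERFACE

Orientations are given as a rotation vector (axis times angle).
In Python, from rig import move_ptp, movel, goto_joints, grip, pause, ik, camera, camera_info, PlanningError, hand_in, get_time, get_qpos, get_dq, get_tau, get_eef_pos, get_tool_rot, get_force, get_moment, get_opening, get_grasp_force, finger_overhang gives the robot as it stands. Calls block until the motion is done:
- move_ptp(position, orientation): joint-space move of the TCP to a pose.
- movel(position, rate=150, orientation=None): straight line of the TCP; orientation=None keeps the orientation; rate is the mean speed in mm/s.
- goto_joints(angles): joint-space move.
- grip(opening, effort=None): finger opening in mm; effort is the grip in N (None keeps the last); returns when the fingers have stopped.
- pause(seconds).
- ik(position, orientation): joint angles nearest the present ones, or None.
- camera(name): name is "scene" or "top" or "wrist"; returns the picture (420x560x3 uint8, blue, green, red); there is no depth.
- camera_info(name): a dict with "fx", "fy", "cx", "cy" (pixels), "R" (3x3) and "t" (3): a world point X has camera coordinates R X + t. Camera axes: x right, y down, z forward; pixel columns grow to the right and rows downward; lengths in mm; the calibration is good to about 2 mm. A picture is of the moment at which its call begins: read the wrist's pose just before it. camera_info takes no time and is no camera call; for the wrist camera it gives the pose at the moment of the call.
A pose or a line that the arm cannot do raises PlanningError and nothing moves.
- hand_in(): hands the job in; it is judged then, once.
Readings, each from a call of its own:
- get_time(): time.
- get_qpos(): joint angles.
- get_dq(): joint speeds.
- get_tau(): joint torques, N m.
- get_eef_pos(): TCP position.
- get_tool_rot(): TCP orientation.
- get_force(): force on the tool from outside, world axes, zero at the start.
- get_moment(): the same for the moment, N m.
- get_opening(): finger opening in mm.
- get_grasp_force(): force on a finger pad.
Only numpy, scipy, OpenCV 4.12 (cv2) and the standard library are available. Lean on these libraries where they do the work, as an engineer would, in place of code of your own. Each camera call takes 0.05 s, during which the arm holds its last target. There are 200 camera calls.

TASK

Pick up the adhesive cartridge module from the bench and slide it, front end first, up onto the sloping T-rail of the dock until it comes up against the stop and the sprung roller catch snaps into its underside and holds it there. Let go of it, and leave the foam cap tray, the bottle, the foot pedal and the dispensing gun where they are.

Things in the scene. Friction and masses are not known exactly. Their poses are not given: they have to be found in the camera images.
- module: Cartridge module: aluminium block on a black shoe, 0.3-0.6 kg. Origin: centre of its underside; x along its length to the front end, z up. Shoe 100 x 56 x 26 mm. Along the underside runs a T-shaped channel open at both ends: slot 18 mm wide between the lips (z 0 to 6 mm), above it a space 34 mm wide (z 6 to 16 mm). Two brass stubs, reaching x = -60 mm, mark the rear.
- grip (a point): Point to grip on the module, at its x = 0, y = 0, z = 50 mm. The block here is 92 mm long (x) and 44 mm wide between flat sides (y), from z = 26 to 71 mm of the module; a dark round cap on top reaches 79 mm. Axes as the module's.
- pocket (a point): Middle of the pocket in the roof of the module's channel, at its x = +15 mm, z = 16 mm: 27 mm long, 34 mm wide and 10 mm deep upward. The roller catch springs up into it. Axes as the module's.
- rail: Fixed aluminium T-rail on a white dock, rising at 25 degrees away from the robot, 200 mm long. Origin: top middle of its free lower end (nose), 100 mm above the bench; x up along the rail, z square to it. Head 30 mm wide, 7 mm thick (z -7 to 0), tapering over the first 20 mm to 18 x 3 mm at the nose; stem 12 mm wide from x = 20 mm; below, at z = -20 mm, a plate 90 mm wide.
- rail_mid (a point): Point on top of the rail's head, 100 mm up from the nose, axes as the rail's. The sprung roller catch lies near here: its axis is anywhere from 15 mm below to 20 mm above this point along the rail, clamped differently each time; it stands 6 mm proud. A black stop block (40 mm wide, 28 mm high) has its face 36.5 mm beyond the roller's axis.
- catch (a joint): How far the roller catch is pressed down (m): 0 = fully up, 0.007 = fully down. Pushing the module over it takes about 10 N along the rail. Once the module's front meets the stop, its pocket is over the roller, which springs up to 0 again; play along the rail about 3.5 mm. On the rail the module's axes are parallel to the rail's, its origin at rail z = -16 to -13 mm, y within 2 mm of 0.
- tray: White foam tray 130 x 90 x 28 mm with black caps. Origin at the centre of its underside. Leave alone.
- bottle: White bottle, 60 mm in diameter, 150 mm high. Origin at the centre of its underside. Leave alone.
- pedal: Black foot pedal 130 x 100 x 42 mm. Origin at the centre of its underside. Leave alone.
- gun: Black dispensing gun lying on the bench, 130 mm long, 36 mm thick. Origin on the bench under its middle. Leave alone.

How it is judged:
By the outcome, as a careful person would: the job done as asked, in the order asked, and still so for the second after the job is handed in, with the robot touching nothing.
It also fails if it takes over 43 s, if anything falls off the work surface, if the arm or the gripper's body presses on something with over 40 N, if the wrist force passes 120 N, or if a joint passes its speed limit or range.

## Working session

There is one attempt and no reset: what is moved stays moved. The work goes in short steps, each a Python script; the robot and the scene stay as the last script left them, time stands still between calls to the robot, and variables do not carry over. Pictures are saved under pics/ and viewed, at most 10 in all, crops included, and the job is handed in when it is done.

```bash
ls; mkdir -p pics; python3 - <<'E'
from rig import *
import cv2,numpy as np
for n in("scene","top"):
    cv2.imwrite(f"pics/{n}0.png",camera(n)); i=camera_info(n); print(n,i)
print(get_time(),finger_overhang if not callable(finger_overhang) else finger_overhang(),get_tool_rot())
E
```

```text
pics
scene {'fx': 424.80179787529386, 'fy': 424.80179787529386, 'cx': 282.30190273438285, 'cy': 207.22701312365007, 'R': array([[ 0.77419205,  0.63273896, -0.01637277],
       [ 0.46459485, -0.58564522, -0.66420728],
       [-0.42985846,  0.50661729, -0.74736914]]), 't': array([-407.20099754, -187.15377385, 1376.60419292])}
top {'fx': 387.503255264948, 'fy': 387.503255264948, 'cx': 280.8583852983563, 'cy': 207.5438734461183, 'R': array([[-0.01594816, -0.99986511,  0.00392776],
       [-0.99021119,  0.01524916, -0.13874172],
       [ 0.13866311, -0.00610199, -0.99032081]]), 't': array([  18.02878489,  583.51568382, 1186.96304813])}
0.1 11.0 [-6.98988212e-01 -3.06229302e+00  1.79783339e-03]
```

View pics/scene0.png

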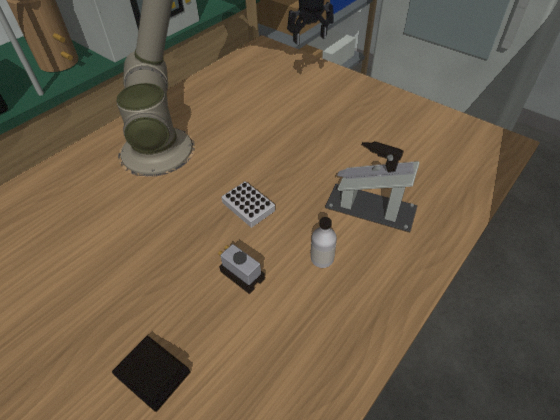

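View pics/top0.png

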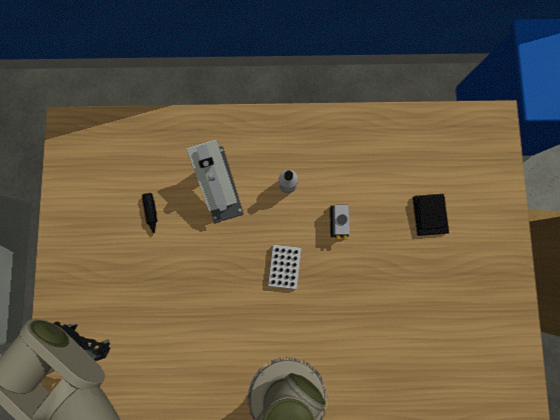

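The scene view shows the module at (241,265), tray at (249,203), bottle at (322,243) and dock at (380,185). In the top view the module is at (341,221) with its brass stubs at the bottom (338,237), so the rear faces the robot. The rail runs from its nose near (230,205) to its top near (203,145), and the gun is at (150,212).

```bash
cat > h.py <<'E'
from rig import *
import cv2,numpy as np
from scipy.spatial.transform import Rotation as Ro
def ray(i,p):
    R=np.array(i["R"]);t=np.array(i["t"])
    return -R.T@t, R.T@np.array([(p[0]-i["cx"])/i["fx"],(p[1]-i["cy"])/i["fy"],1.])
def onz(i,p,z):
    c,d=ray(i,p); return c+d*(z-c[2])/d[2]
def tri(*ip):
    A=np.zeros((3,3));b=np.zeros(3);L=[]
    for i,p in ip:
        c,d=ray(i,p);d=d/np.linalg.norm(d);P=np.eye(3)-np.outer(d,d);A+=P;b+=P@c;L.append((c,P))
    X=np.linalg.solve(A,b); return X,[np.linalg.norm(P@(X-c)) for c,P in L]
def proj(i,X):
    c=np.array(i["R"])@np.array(X,float)+np.array(i["t"]); return np.array([i["cx"]+i["fx"]*c[0]/c[2],i["cy"]+i["fy"]*c[1]/c[2]])
def down(yaw): # tool z down, tool x at yaw
    c,s=np.cos(yaw),np.sin(yaw)
    return Ro.from_matrix(np.array([[c,s,0],[s,-c,0],[0,0,-1.]]))
E
python3 - <<'E'
from h import *
i=camera_info("top")
for n,p,z in[("cap",(342,219),79),("stubs",(341.5,237),13),("nose",(230,213),100),("top",(203,143),184),("bottle",(289,175),150),("gun",(150,212),20),("tray",(285,267),28)]: print(n,onz(i,p,z).round())
w=camera_info("wrist"); R=np.array(w["R"]);c=-R.T@w["t"]
T=Ro.from_rotvec(get_tool_rot()).as_matrix()
print(w["fx"],w["cx"],w["cy"],"cam in tool",T.T@(c-get_eef_pos()), (T.T@R.T).round(3))
a=cv2.imread("pics/top0.png");s=cv2.imread("pics/scene0.png")
A=cv2.resize(a[130:240,170:260],None,fx=4.4,fy=4.4,interpolation=2)
B=cv2.resize(s[130:240,320:430],None,fx=3.6,fy=3.6,interpolation=2)
h=max(A.shape[0],B.shape[0]);f=lambda x:cv2.copyMakeBorder(x,0,h-x.shape[0],0,0,0)
cv2.imwrite("pics/crop.png",np.hstack([f(A),f(B)]));print(A.shape,B.shape)
E
```

```text
cap [ 540. -177.   79.]
stubs [ 489. -184.   13.]
nose [561. 162. 100.]
top [753. 229. 184.]
bottle [664. -16. 150.]
gun [579. 429.  20.]
tray [397.  -1.  28.]
364.08750070660403 274.45233901581014 212.1931506865048 cam in tool [  78.86910634   -0.65539012 -131.14929853] [[-0.    -0.951 -0.308]
 [ 1.    -0.     0.001]
 [-0.001 -0.308  0.951]]
(484, 396, 3) (396, 396, 3)
```

View pics/crop.png

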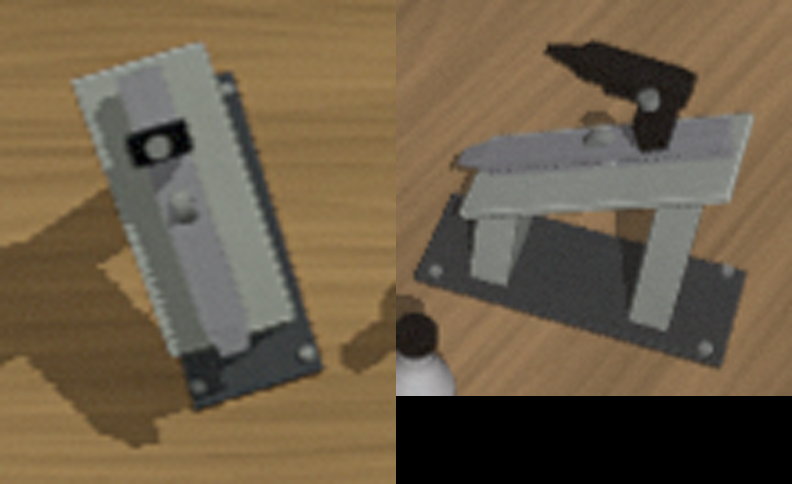

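The left crop shows the rail nose at (234,352), the roller at (184,207) and the stop at (160,148). The rail rises toward the upper left. Next I'll take close-ups with the wrist camera.

```bash
python3 - <<'E'
from h import *
import pickle
i=camera_info("top")
N=onz(i,(223.2,210),100);Rl=onz(i,(211.8,177),145); yaw=np.arctan2(*(Rl-N)[1::-1]); print(N,Rl,yaw)
u=np.array([np.cos(yaw),np.sin(yaw),0])
D={}
def shot(k):
    D[k]=(camera_info("wrist"),camera("wrist")); cv2.imwrite(f"pics/{k}.png",D[k][1])
o=down(yaw+np.pi).as_rotvec()
move_ptp(N+u*50+[0,0,170],o); shot("d1")
P=N+u*20+[0,0,230]
move_ptp(P,o); shot("d2")
M=onz(i,(342,219),79); my=np.arctan2(*(M-onz(i,(341.5,237),13))[1::-1]);print(M,my)
o=down(my+np.pi).as_rotvec()
move_ptp(np.array([M[0],M[1],230]),o); shot("m1")
pickle.dump(D,open("D.pkl","wb"));print(get_time())
E
python3 -c "
import cv2,numpy as np
r=[cv2.resize(cv2.imread(f'pics/{k}.png'),(400,300)) for k in('d1','d2','m1')]
cv2.imwrite('pics/tri.png',np.vstack([np.hstack(r[:2]),np.hstack([r[2],r[2]*0])]))"
```

```text
[570.62515697 182.83135653 100.        ] [662.46745584 210.1458687  145.        ] 0.28907589670925965
[ 540.11513195 -177.22526963   79.        ] 0.13759168826524135
3.8167
```

View pics/tri.png

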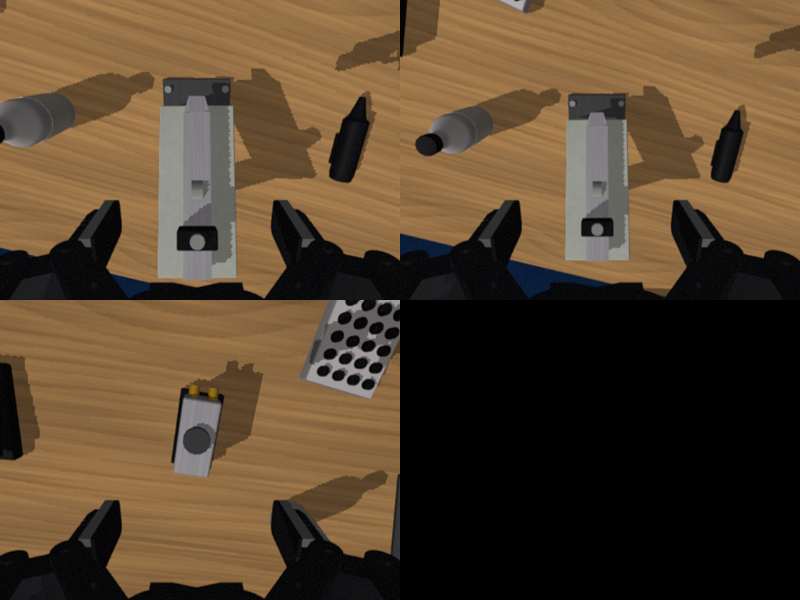

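The dock views show the rail vertical in the image (nose at about (197,97), roller (196,188), stop top edge 226). The module is at (197,437) with its stubs toward the robot. I'll zoom in for accurate pixels.

```bash
python3 - <<'E'
import cv2,numpy as np
d1,d2,m=[cv2.imread(f'pics/{k}.png') for k in('d1','d2','m1')]
a=cv2.resize(d1[110:360,210:340],None,fx=2.4,fy=2.4,interpolation=cv2.INTER_NEAREST)
b=cv2.resize(m[105:255,225:325],None,fx=4,fy=4,interpolation=cv2.INTER_NEAREST)
c=np.zeros((600,715,3),np.uint8);c[:a.shape[0],:a.shape[1]]=a;c[:b.shape[0],315:315+b.shape[1]]=b
cv2.imwrite('pics/z.png',c)
E
```

```text
(no output)
```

View pics/z.png

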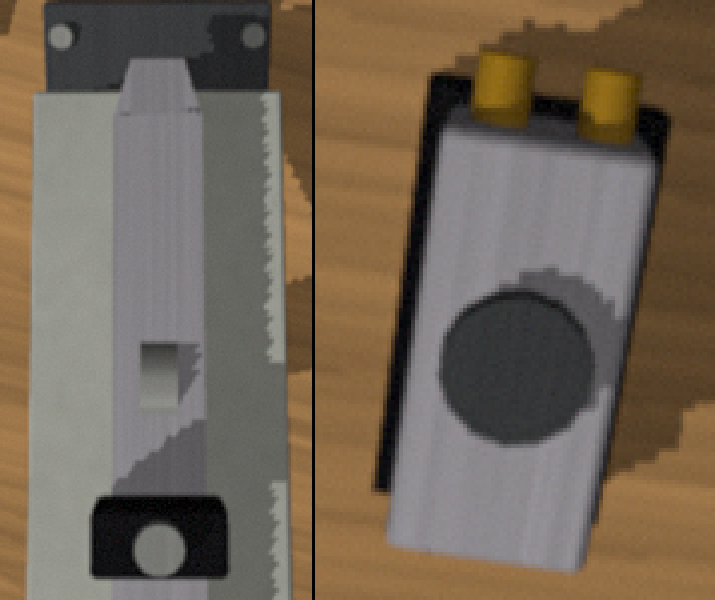

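The left crop gives the nose edge centre (158.5,58), head edges x 114–202 (lower end) and 113–206 (at the stop), roller rows 343–408, and stop face foot at about row 494. In the right crop the cap centre is (517,367) and the front top corners are (388,545) and (582,571).

```bash
cat > est.py <<'E'
from h import *
import pickle
D=pickle.load(open("D.pkl","rb"))
i=D["d1"][0]; px=lambda x,y:(210+x/2.4-.3,110+y/2.4-.3)
def onpl(p,c0,n):
    c,d=ray(i,p); return c+d*(n@(c0-c))/(n@d)
N=onz(i,px(158.5,58),100); yaw=.289
for _ in range(5):
    f=np.array([np.cos(yaw)*np.cos(.4363),np.sin(yaw)*np.cos(.4363),np.sin(.4363)]);l=np.array([-np.sin(yaw),np.cos(yaw),0]);n=np.cross(f,l)
    Q=[onpl(px(*p),N,n) for p in((158,116),(159.5,490))]
    yaw=np.arctan2(*(Q[1]-Q[0])[1::-1])
S=lambda p,h=0:np.array([f,l,n])@(onpl(px(*p),N+h*n,n)-N)
if __name__=="__main__":
    print("N",N,"yaw",yaw)
    for p,h in(((114,116),0),((202,116),0),((113,490),0),((206,490),0),((159,343),0),((159,375),5),((159,408),3),((159,494),0),((159,578),28)):print(p,S(p,h).round(1))
i2=D["m1"][0]; pm=lambda x,y:(225+(x-315)/4-.4,105+y/4-.4)
W=lambda x,y,z:onz(i2,pm(x,y),z)
C=W(517,367,79); FL,FR=W(388,545,71),W(582,571,71); RL,RR=W(447,140,71),W(655,160,71)
F=(FL+FR)/2; ml=np.arctan2(*(FL-RL)[1::-1]);mr=np.arctan2(*(FR-RR)[1::-1]); mc=np.arctan2(*(F-C)[1::-1])
mf=np.arctan2(*(FL-FR)[1::-1])-np.pi/2
if __name__=="__main__":
    print("cap",C,"F",F,np.linalg.norm((F-C)[:2]),np.linalg.norm(FL-FR),"yaws",ml,mr,mc,mf,"len",np.linalg.norm(FL-RL))
    for k in("top","scene"):
        j=camera_info(k)
        for X in(N,C):print(k,proj(j,X))
E
python3 est.py
```

```text
N [571.28894808 184.70131386 100.        ] yaw 0.2931544917305813
(114, 116) [ 20.1 -15.    0. ]
(202, 116) [20.2 14.5  0. ]
(113, 490) [142.5 -15.1  -0. ]
(206, 490) [142.6  14.6  -0. ]
(159, 343) [96.  -0.2 -0. ]
(159, 375) [106.1  -0.3   5. ]
(159, 408) [116.6  -0.3   3. ]
(159, 494) [143.8  -0.4   0. ]
(159, 578) [162.7  -0.6  28. ]
cap [ 539.50756773 -176.45152412   79.        ] F [ 584.95464396 -176.97680027   71.        ] 45.45011168688779 42.25195350732099 yaws -0.02185503264013882 -0.009674464749386977 -0.011557459942213862 -3.1473889566259134 len 87.1288682045548
top [222.5791106  209.79086853]
top [341.75469307 219.20151697]
scene [337.83429282 171.6407373 ]
scene [238.61328837 255.99170269]
```

```bash
cat >> est.py <<'E'
my=-.011
G=np.array([539.2,-176.6])
RT=np.column_stack([-f,l,-n])
rot=Ro.from_matrix(RT).as_rotvec()
def tcp(s,z=-14.5,y=0,dx=0): return N+f*(s+dx)+n*(z+42)+l*y
E
python3 - <<'E'
from est import *
o=down(my+np.pi).as_rotvec()
movel([*G,120],orientation=o,rate=120); movel([*G,42],rate=80)
grip(40,100); print(get_opening(),get_grasp_force(),get_eef_pos(),get_force())
movel([*G,200],rate=120);print(get_opening(),get_force(),get_time())
# check plan for every pose on the way
for s in(-100,-78,0,50,94): print(s,tcp(s).round(),ik(tcp(s),rot))
cv2.imwrite("pics/held.png",camera("wrist"))
cv2.imwrite("pics/held_s.png",camera("scene"))
E
```

```text
43.1723973534728 102.23047614097595 [ 539.48361444 -176.7637595    42.52573475] [0.25512514 0.87405485 4.97802099]
42.99231681296682 [ 0.38092246  0.0817847  -4.97183324] 7.9417
-100 [473. 155.  83.] [ 0.02014081  0.38601849  1.97429782  0.31533539  0.37621521 -2.11390257]
-78 [492. 161.  92.] [ 0.03371248  0.39161394  1.91166493  0.26421059  0.42809169 -2.04819582]
0 [560. 181. 125.] [ 0.07248152  0.42964241  1.68661752  0.16344816  0.60462051 -1.90623269]
50 [604. 194. 146.] [ 0.09171965  0.46604338  1.53691763  0.1294332   0.71425867 -1.85183191]
94 [642. 206. 165.] [ 0.10605146  0.50487723  1.39932699  0.10866689  0.81074824 -1.81574581]
```

```bash
python3 - <<'E'
from est import *
print(get_qpos())
move_ptp(tcp(-85)+[0,0,90],rot)
movel(tcp(-78),rate=120)
cv2.imwrite("pics/app_s.png",camera("scene"));w=camera("wrist")
cv2.imwrite("pics/app_w.png",w)
print(get_eef_pos()-tcp(-78),get_force(),get_moment(),get_time(),get_opening())
s=cv2.resize(camera("scene")[110:270,240:440],None,fx=2,fy=2)
c=np.zeros((420,800,3),np.uint8);c[:320,:400]=s;c[:300,400:]=cv2.resize(w,(400,300));cv2.imwrite("pics/app.png",c)
E
```

```text
[-5.25175048e-01  4.44693125e-01  1.32138916e+00  2.78931225e-07
  1.37682704e+00 -2.08492225e+00]
[ 0.43779342 -0.07381509  0.79907269] [ 0.62941918 -1.65096472 -2.99496853] [-0.17237214  0.47082125 -0.03588741] 10.3 42.863855999516666
```

View pics/app.png

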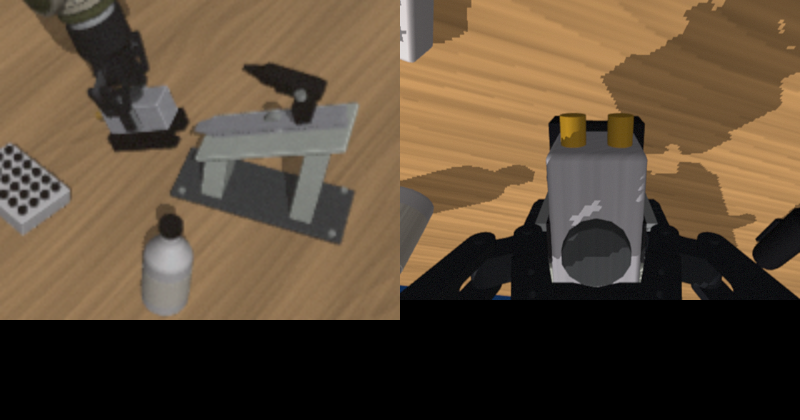

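The module is held square in the jaws in front of the nose: shoe at (147,135) in the scene crop, nose at (195,130). I'll advance in steps while watching the force.

```bash
python3 - <<'E'
from est import *
F0=get_force()
for s in list(range(-60,51,10)):
    movel(tcp(s),rate=60 if s<-40 else 50)
    F=get_force()-F0; e=RT.T@(get_eef_pos()-tcp(s))
    print(s,"Ff %.1f Fl %.1f Fn %.1f"%(F@f,F@l,F@n),(get_moment()).round(2),e.round(1),round(get_time(),1))
    if np.linalg.norm(F)>25: print("STOP");break
E
```

```text
-60 Ff -0.1 Fl -0.9 Fn 0.9 [-0.11  0.51  0.05] [ 0.   0.1 -0. ] 10.8
-50 Ff 0.7 Fl -0.4 Fn 2.1 [-0.17  0.4   0.01] [-0.1  0.   0. ] 11.1
-40 Ff 1.4 Fl -0.0 Fn 0.0 [-0.14  0.45  0.03] [-0.3 -0.   0. ] 11.5
-30 Ff 0.1 Fl -0.9 Fn 1.1 [-0.13  0.46 -0.04] [-0.3  0.  -0. ] 11.8
-20 Ff 0.6 Fl -1.0 Fn 0.6 [-0.11  0.47 -0.01] [-0.3 -0.   0. ] 12.2
-10 Ff 0.7 Fl -0.6 Fn 0.4 [-0.09  0.43  0.03] [-0.3 -0.   0. ] 12.5
0 Ff 0.9 Fl -0.9 Fn 0.7 [-0.15  0.5   0.01] [-0.3 -0.   0. ] 12.9
10 Ff -0.2 Fl -1.5 Fn 1.4 [-0.12  0.45  0.01] [-0.3  0.   0. ] 13.2
20 Ff 0.1 Fl -0.2 Fn 1.6 [-0.2   0.46  0.02] [-0.3  0.   0. ] 13.6
30 Ff 0.4 Fl -0.1 Fn 0.3 [-0.15  0.46  0.02] [-0.3  0.   0. ] 13.9
40 Ff 0.5 Fl -1.1 Fn 1.1 [-0.11  0.48  0.01] [-0.3  0.   0. ] 14.3
50 Ff -1.7 Fl -0.0 Fn 8.6 [-0.06  0.63  0.13] [-0.6  0.2 -0.5] 14.6
```

```bash
python3 - <<'E'
from est import *
F0=np.array([0.6,-1.65,-3.0])
for s in list(range(54,90,4))+[90+.7*k for k in range(12)]:
    movel(tcp(s),rate=40)
    F=get_force()-F0; e=RT.T@(get_eef_pos()-tcp(s))
    print(round(s,1),"Ff %.1f Fl %.1f Fn %.1f"%(F@f,F@l,F@n),(get_moment()).round(2),e.round(1),round(get_time(),1))
    if F@f<-30 or np.linalg.norm(F)>60: print("STOP");break
E
```

```text
54 Ff -0.8 Fl 3.7 Fn 7.1 [0.21 0.25 0.27] [-1.1  0.1 -0.7] 14.9
58 Ff -0.1 Fl 3.9 Fn 6.9 [0.37 0.15 0.31] [-0.6  0.1 -0.4] 15.1
62 Ff 0.2 Fl 3.7 Fn 7.4 [0.33 0.23 0.24] [-0.3 -0.  -0.1] 15.4
66 Ff -0.3 Fl 3.3 Fn 7.8 [0.27 0.13 0.22] [-0.1 -0.  -0. ] 15.6
70 Ff 0.4 Fl 3.6 Fn 6.7 [0.26 0.22 0.26] [-0.1  0.  -0. ] 15.9
74 Ff -1.0 Fl 3.6 Fn 7.5 [0.27 0.22 0.18] [-0.1  0.  -0. ] 16.1
78 Ff 1.8 Fl 3.3 Fn 6.6 [0.4  0.02 0.21] [-0.5 -0.1 -0.1] 16.4
82 Ff 4.6 Fl 4.2 Fn 6.5 [ 0.51 -0.42  0.27] [-1.1 -0.1 -0.2] 16.6
86 Ff 4.8 Fl 1.3 Fn 2.8 [ 0.12 -0.62 -0.05] [-0.6 -0.4  0.1] 16.9
90.0 Ff 0.2 Fl 1.9 Fn 1.4 [-0.17  0.31 -0.04] [ 0.9 -0.   0.7] 17.1
90.7 Ff -0.4 Fl 1.7 Fn -0.6 [-0.09  0.49 -0.04] [0.7 0.1 0.5] 17.4
91.4 Ff -0.2 Fl 1.3 Fn -1.5 [-0.11  0.4  -0.03] [0.1 0.  0.1] 17.6
92.1 Ff 0.4 Fl 0.9 Fn -1.3 [-0.16  0.54  0.02] [0.1 0.1 0.1] 17.9
92.8 Ff -4.5 Fl 0.4 Fn 1.4 [-0.39  1.14  0.06] [0.7 0.1 0.2] 18.1
93.5 Ff -7.4 Fl 1.5 Fn 2.5 [-0.59  1.54  0.02] [1.4 0.1 0.3] 18.4
94.2 Ff -9.5 Fl 0.4 Fn 3.0 [-0.62  1.79  0.06] [2.  0.2 0.4] 18.6
94.9 Ff -12.5 Fl 0.7 Fn 6.2 [-0.9   2.17 -0.  ] [2.6 0.1 0.4] 18.9
95.6 Ff -15.3 Fl -0.0 Fn 8.5 [-1.08  2.49 -0.11] [3.3 0.2 0.4] 19.1
96.3 Ff -18.7 Fl -1.7 Fn 10.4 [-1.29  2.87 -0.12] [4.  0.2 0.3] 19.4
97.0 Ff -21.2 Fl -0.8 Fn 14.1 [-1.5   3.31 -0.19] [4.7 0.1 0.3] 19.6
97.7 Ff -24.5 Fl -0.1 Fn 16.0 [-1.62  3.69 -0.3 ] [5.3 0.2 0.2] 19.9
```

Contact with the stop is at s≈92.4 and the roller's upward force is gone, so the catch has snapped in. I'll try a gentle tug to confirm it.

```bash
python3 - <<'E'
from est import *
F0=np.array([0.6,-1.65,-3.0])
for s in (92.2,91,90,89,88.2,87.5,86.8):
    movel(tcp(s),rate=30)
    F=get_force()-F0; e=RT.T@(get_eef_pos()-tcp(s))
    print(round(s,1),"Ff %.1f Fl %.1f Fn %.1f"%(F@f,F@l,F@n),e.round(1),round(get_time(),1))
    if F@f>4: break
E
```

```text
92.2 Ff -4.9 Fl 1.0 Fn 1.5 [ 0.2 -0.  -0. ] 20.2
91 Ff -0.2 Fl 1.7 Fn -0.9 [-0.7 -0.1 -0.1] 20.4
90 Ff -0.7 Fl 1.2 Fn -0.7 [-0.1 -0.  -0. ] 20.7
89 Ff -1.1 Fl 1.4 Fn -0.4 [ 0.  0. -0.] 20.9
88.2 Ff -0.5 Fl 1.7 Fn 0.0 [ 0. -0. -0.] 21.2
87.5 Ff -0.2 Fl 1.8 Fn -0.3 [-0.1 -0.  -0.1] 21.4
86.8 Ff 0.1 Fl 2.0 Fn 0.9 [-0.3 -0.  -0.2] 21.7
```

```bash
python3 - <<'E'
from est import *
F0=np.array([0.6,-1.65,-3.0])
for s in (86,85.2,84.5):
    movel(tcp(s),rate=30)
    F=get_force()-F0; e=RT.T@(get_eef_pos()-tcp(s))
    print(round(s,1),"Ff %.1f Fl %.1f Fn %.1f"%(F@f,F@l,F@n),e.round(1),round(get_time(),1))
    if F@f>3: break
movel(tcp(91),rate=30); pause(.2)
F=get_force()-F0;print("Ff %.1f Fl %.1f Fn %.1f"%(F@f,F@l,F@n),RT.T@(get_eef_pos()-tcp(91)))
cv2.imwrite("pics/on_s.png",camera("scene"))
E
```

```text
86 Ff 0.7 Fl 1.4 Fn 1.5 [-0.5 -0.  -0.3] 21.9
85.2 Ff 3.6 Fl 1.2 Fn 3.5 [-0.8 -0.1 -0.4] 22.2
Ff -0.3 Fl 2.4 Fn -0.1 [0.53122697 0.08027004 0.32055365]
```

```bash
python3 - <<'E'
from est import *
grip(80); P=tcp(91); movel(P+n*70,rate=80); 
movel(P+n*130-f*60,rate=120)
pause(.3)
D={"r":(camera_info("wrist"),camera("wrist"))};pickle.dump(D,open("E.pkl","wb"))
w=D["r"][1];s=camera("scene");cv2.imwrite("pics/rel_w.png",w)
c=np.zeros((420,800,3),np.uint8);c[:,:400]=cv2.resize(s[100:240,300:433],(400,420),interpolation=2);c[:300,400:]=cv2.resize(w,(400,300));cv2.imwrite("pics/rel.png",c)
print(get_time(),get_force(),get_opening())
E
```

```text
25.525 [ 0.91268278 -0.33125935  0.32708069] 79.83840644349779
```

View pics/rel.png

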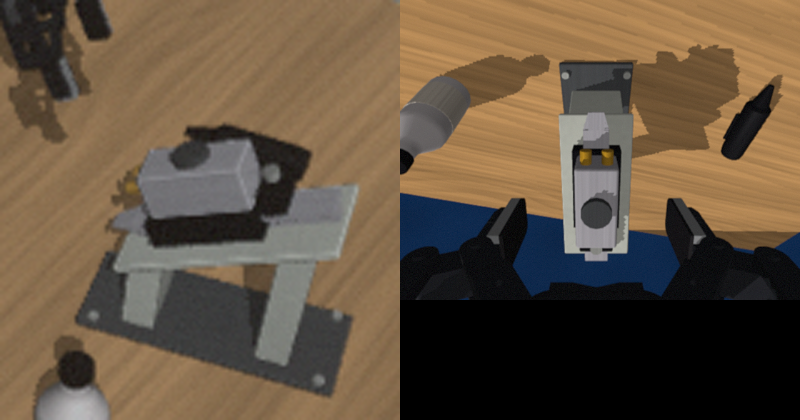

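View pics/rel_w.png

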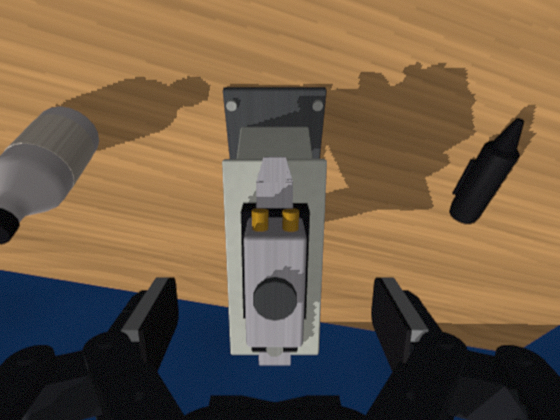

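The module sits square on the rail and is released. Cap centre is (275,299), the nose is visible at (274,160), and the bottle and gun are undisturbed. I'll measure its position along the rail.

```bash
python3 - <<'E'
from est import *
j=pickle.load(open("E.pkl","rb"))["r"][0]
def sp(p,h):
    c,d=ray(j,p);X=c+d*(n@(N+h*n-c))/(n@d);return np.array([f,l,n])@(X-N)
print("nose",sp((274,158),0),"cap",sp((275,299),64.5),"shoe rear",sp((275,204.5),11.5),"stubs rear",sp((275,209),25))
E
```

```text
nose [-2.64459679e-01 -7.55036725e-01 -3.03421543e-14] cap [ 8.80712611e+01 -8.37681267e-02  6.45000000e+01] shoe rear [3.48563034e+01 1.78135258e-02 1.15000000e+01] stubs rear [ 3.43661228e+01 -8.19320105e-03  2.50000000e+01]
```

The module is about 4 mm back from the stop-contact position. There is time left, so I'll regrip it, press it to the stop again and see where it settles.

```bash
python3 - <<'E'
from est import *
P=tcp(88.5)
movel(P+n*60,rate=150); movel(P,rate=90)
grip(40,60); F0=get_force()
for s in (91,93,94,95,96):
    movel(tcp(s),rate=40); F=get_force()-F0; e=f@(get_eef_pos()-tcp(0))
    print(s,"Ff %.1f Fn %.1f act %.1f"%(F@f,F@n,e),round(get_time(),1))
    if F@f<-9: break
Q=tcp(92.7);movel(Q,rate=40);print((get_force()-F0)@f,f@(get_eef_pos()-tcp(0)))
grip(80); movel(Q+n*70,rate=100); movel(tcp(91)+n*130-f*60,rate=140); pause(.3)
j=camera_info("wrist");w=camera("wrist");cv2.imwrite("pics/rel2_w.png",w)
a=cv2.imread("pics/rel_w.png")
for im in(a,w):
    g=im[240:340,235:315];m=((g.max(2)<75)&(g.min(2)>30)).astype(np.uint8)
    k,_,st,ce=cv2.connectedComponentsWithStats(m);b=1+st[1:,4].argmax();p=ce[b]+[235,240]
    c,d=ray(j,p);X=c+d*(n@(N+64.5*n-c))/(n@d);print(p,st[b],np.array([f,l,n])@(X-N))
print(get_time(),get_force())
E
```

```text
91 Ff -6.1 Fn 4.1 act 90.0 27.8
93 Ff -9.5 Fn 8.8 act 91.2 28.0
-8.891836762843024 91.15754929468933
[274.69219548 298.98395332] [  19   37   43   43 1371] [88.01973948 -0.30198177 64.5       ]
[274.86656891 301.6202346 ] [  19   39   43   43 1364] [90.12811885 -0.18005738 64.5       ]
30.6833 [-0.08335535  0.43110561  0.64435255]
```

```bash
python3 -c "
from rig import *
print(hand_in())"
```

```text
the job is handed in; nothing more can be done
None
```

The module is on the rail, up against the stop and released, and the job was handed in at about 31 s; the catch's snap-in was inferred from the forces (upward push vanished, a gentle tug met resistance), and the tray, bottle, pedal and gun were not touched.

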